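Put the balance check weights away and park their tray

TASK

The balance check is finished: put each of the three steel weights (round, bar, hexagonal) back into its own bay of the tray, the one marked with its outline, sitting flat on the bay floor, and set them down rather than dropping them. Load the tray where it stands, drawn out; when all three weights are in, push it along its rail away from the robot until it is fully home against the stop, and leave the other things on the bench alone.

Things in the scene. Friction and masses are not known exactly. Their poses are not given: they have to be found in the camera images.
- round_weight: plain steel round check weight, standing: body 44 mm diameter and 45 mm high, then a narrow neck and on top a knob 28 mm in diameter between 67 and 84 mm height; 86 mm high in all, about 0.6 kg. Origin: centre of its underside, z up.
- bar_weight: plain steel bar check weight, lying: block 95 (x) x 34 (y) x 24 (z) mm with a raised handle on top: a bar 72 mm long (x), 12 mm wide (y), from 52 to 64 mm height, on two posts 31 mm either side of the centre; about 0.7 kg. Origin: centre of its underside, z up.
- hex_weight: plain steel hexagonal check weight: 50 mm across flats, 58 mm across corners, 30 mm high, with an upright lifting lug on top 34 (x) x 12 (y) mm that reaches 66 mm height; about 0.55 kg. Origin: centre of its underside, z up.
- bay_round (a point): centre of the floor of the round weight's bay in the grey tray, marked with a black disc on its floor and a smaller one on the white label plate on the tray's far lip. x along the rail away from the robot, y along the row of bays, z up. Each bay is open on top, 106 (x) x 76 (y) mm inside, walls 4 mm thick rise 14 mm over its floor; bays lie 80 mm apart, floors 18 mm above the bench.
- bay_bar (a point): the same point of the bar weight's bay (the middle one), marked with a black rectangle. Same axes and sizes.
- bay_hex (a point): the same point of the hexagonal weight's bay, marked with a black hexagon. Same axes and sizes.
- tray_handle (a point): middle of the steel push handle on the robot's side of the tray: a round bar of 12 mm diameter and 90 mm length along the tray's y, its axis 32 mm above the bench and 95 mm from the bay centres (38 mm from the tray's front wall). It moves with the tray; same axes as the bays.
- tray (a joint): how far the tray has slid along its rail away from the robot, m: 0 fully out, 0.120 fully home against the dark stop block at the rail's far end. It slides stiffly (about 3 N) and stays where it is left.
- stopper: bystander: tapered cork stopper, 26 mm diameter, 28 mm high. Origin: centre of its underside.
- cork_ring: bystander: flat cork flask ring, 84 mm diameter, 28 mm high. Origin: centre of its underside.
- beaker: bystander: glass beaker, 72 mm diameter, 95 mm high. Origin: centre of its underside.
- reagent_jar: bystander: amber jar with black cap, 64 mm diameter, 120 mm high. Origin: centre of its underside.
- wash_bottle: bystander: white bottle with red cap, 68 mm diameter, 170 mm high. Origin: centre of its underside.
- pipette_filler: bystander: white and red pipette filler lying, 165 mm long, 32 mm high. Origin: underside of its handle, x along it.
- spatula: bystander: steel laboratory spatula with a wooden grip, lying, 163 mm long (x), 18 mm wide, 10 mm high. Origin: its middle, on the underside.
Mind the look-alikes: they are no part of the job. What is shaped like the hex_weight but blue, orange or red is not meant.

How it is judged:
By the outcome, as a careful person would: the job done as asked, in the order asked, and still so for the second after the job is handed in, with the robot touching nothing.
It also fails if it takes over 72 s, if anything falls off the work surface, if the arm or the gripper's body presses on something with over 40 N, if the wrist force passes 120 N, or if a joint passes its speed limit or range.

ROBOT

A 7-joint arm with a two-finger parallel gripper is mounted at the origin on the work surface. World frame = base frame: x ahead of the robot, y to its left, z up, the work surface at z = 0. Lengths are in m, angles in rad, forces in N, time in s.
With the tool pointing down it reaches from about 0.4 to 0.85 m from the base axis. Payload 4.5 kg.
Tool frame: the origin (TCP) lies midway between the tips of the shut fingers; the grasp point (between the pads) lies 19 mm behind it; z points along the fingers, y is the line along which they close (so a half turn about z gives the same grasp; the last joint's range is limited). The gripper opens to 88 mm and grips with 3 to 60 N. Pads are 18 mm wide; open, the fingers measure 123 mm over their backs; the gripper's body (75 mm by 187 mm) begins 45 mm behind the grasp point.
Start: joints at [1.252, 0.689, -0.195, 1.565, 0.157, 0.902, -0.215], TCP at [0.216, -0.587, 0.239] pointing down, gripper open.
Joint ranges: [-3.01, 3.01], [-0.46, 2.08], [-1.47, 1.51], [0.13, 2.56], [-1, 4.14], [0.04, 2.09], [-2.66, 2.66]. Speed limits (rad/s): [2.57, 2.57, 3.14, 3.14, 3.14, 3.14, 3.14].

INTERFACE

Orientations are given as a rotation vector (axis times angle).
In Python, from cell import env gives the robot as it stands.
- The arm moves only by the tool jog_arm, never from a script. Its argument "series" is a list of rows, each a list of 6 numbers: the shift along the world's x, y, z in mm, then the turn, a rotation vector about the world's x, y, z in rad. In form: [[tx, ty, tz, wx, wy, wz], ...]. A call has 1 to 12 rows; each row is the pose to reach, as a shift and turn from the pose commanded when the call began; what a row does not reach only later rows make up. A row lasts 1/8 s, in which the tool goes at most 62.5 mm and 10.7 degrees, less where a joint would pass 70% of its speed; a pose out of reach is approached as far as the arm can. A call with a gripper value outside its range is refused whole. "jaw" is the gripper's target within -1 to 1 (shut at 1, half-way at 0, fully open at -1), set as the call begins (left out, the last holds). The fingers move at their own pace and stop on an object; "squeeze" is the grip in N (left out, the last holds). Time passes only in rows, so rows that repeat a pose let the fingers close. It gives the time, the measured TCP pose, the force, the opening and the grip force at its end, in the units of the state.
- env.get_state(): the state, without advancing time (a new reading comes with each control period).
- env.snapshot(name): name is "scene" or "side" or "wrist"; returns a dict with "image" (480x640x3 uint8, red, green, blue), "K" (3x3 intrinsics, pixels), "R" (3x3) and "t" (3): a world point X has camera coordinates R X + t. Camera axes: x right, y down, z forward; pixel columns grow to the right and rows downward; lengths in m; the calibration is good to about 2 mm. A picture is of the moment at which its call begins. There is no depth.
- env.job_done(): hands the job in; it is judged then, once.
The state is a dict: "clock": time; "joints": joint angles; "joint_velocities": joint speeds; "joint_torque": joint torques, N m; "tcp_pos": TCP position; "tool_rot": TCP orientation; "ft_force": force on the tool from outside, world axes, zero at the start; "moment": the same for the moment, N m; "grip_width": finger opening in m; "grasp_force": force on a finger pad.
Only numpy, scipy, OpenCV 4.12 (cv2) and the standard library are available. Lean on these libraries where they do the work, as an engineer would, in place of code of your own. Each camera call takes 0.05 s, during which the arm holds its last target. There are 200 camera calls.

## Working session

There is one attempt and no reset: what is moved stays moved. The work goes in short steps, Python scripts to look and compute and a tool call to move; the robot and the scene stay as the last step left them, time stands still between calls to the robot, and variables do not carry over. Pictures are saved under pics/ and viewed, at most 10 in all, crops included, and the job is handed in when it is done.

Besides the shell and the picture viewer there is one more tool, called in YAML: its name, and indented under it one key for each argument. jog_arm: Moves the arm, as the interface text tells. Its arguments: {"type":"object","properties":{"series":{"type":"array"},"jaw":{"type":"number"},"squeeze":{"type":"number"}},"required":["series"]}

```bash
mkdir -p pics; ls
cat > h.py <<'E'
import numpy as np,cv2,pickle
from cell import env
def snap(n,f):
    s=env.snapshot(n); cv2.imwrite(f'pics/{f}.png',s['image'][:,:,::-1]); pickle.dump(s,open(f'pics/{f}.pkl','wb')); return s
def ray(s,u,v,z):
    s=pickle.load(open(f'pics/{s}.pkl','rb')) if isinstance(s,str) else s
    R,t,K=map(np.array,(s['R'],s['t'],s['K'])); c=-R.T@t; d=R.T@np.linalg.solve(K,[u,v,1.]); return c+d*(z-c[2])/d[2]
def proj(s,X):
    s=pickle.load(open(f'pics/{s}.pkl','rb')) if isinstance(s,str) else s
    p=np.array(s['K'])@(np.array(s['R'])@np.array(X)+np.array(s['t'])); return p[:2]/p[2]
E
python3 - <<'E'
from h import *
np.set_printoptions(precision=3,suppress=True)
for n in ['scene','side','wrist']:
    s=snap(n,n+'0'); print(n,-np.array(s['R']).T@s['t'], s['K'][0][0])
print(env.get_state())
E
```

```text
pics
scene [1.365 0.266 1.068] 520.7993991232871
side [0.263 0.841 1.051] 546.8710673709866
wrist [ 0.294 -0.557  0.385] 377.143326612353
{'clock': 0.15, 'joints': array([ 1.252,  0.69 , -0.195,  1.566,  0.157,  0.903, -0.215]), 'joint_velocities': array([-0.   , -0.004, -0.   , -0.004, -0.001,  0.001,  0.   ]), 'joint_torque': array([ -0.002, -52.787,  -1.269, -15.359,  -0.053,   0.004,   0.   ]), 'tcp_pos': array([ 0.216, -0.586,  0.238]), 'tool_rot': array([-3.092, -0.551,  0.001]), 'ft_force': array([-0.122,  0.107,  0.643]), 'moment': array([-0.002,  0.02 , -0.031]), 'grasp_force': 0.0, 'grip_width': 0.08832206119656054}
```

View pics/scene0.png

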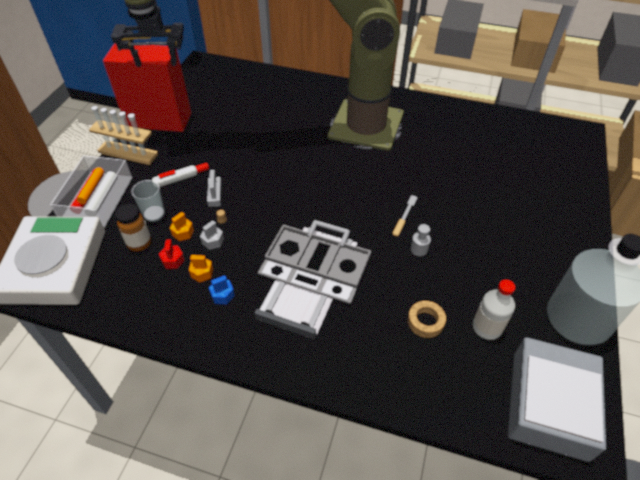

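View pics/side0.png

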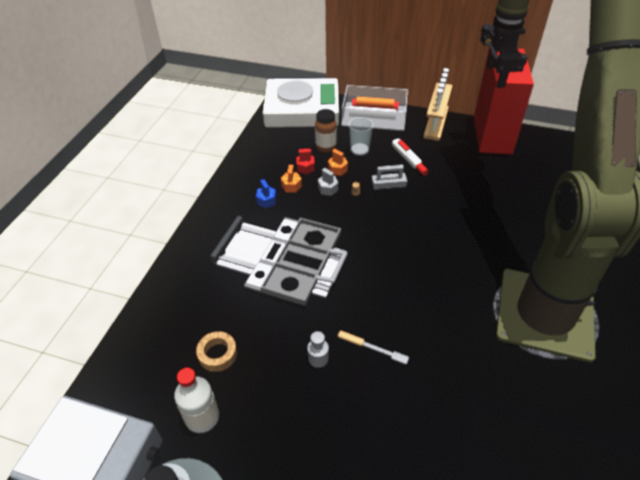

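Scene view: the tray is at about (315,260), with the hex bay at (290,247), bar bay at (318,257) and round bay at (348,266).
- **Hex candidates:** steel grey (212,235), orange (181,226) and (200,267), red (172,255), blue (221,290). I choose the grey one.
- **Bar:** (214,188).
- **Round:** (421,240), with the wash bottle the only similar thing.

Next I'll check these in close crops.

Run:
```python
import cv2
a=cv2.imread('pics/scene0.png')[160:340,145:385]; b=cv2.imread('pics/side0.png')[140:320,200:440]
cv2.imwrite('pics/c1.png',cv2.resize(a,(800,600),interpolation=cv2.INTER_CUBIC))
cv2.imwrite('pics/c2.png',cv2.resize(b,(800,600),interpolation=cv2.INTER_CUBIC))
```

```text
(no output)
```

View pics/c1.png

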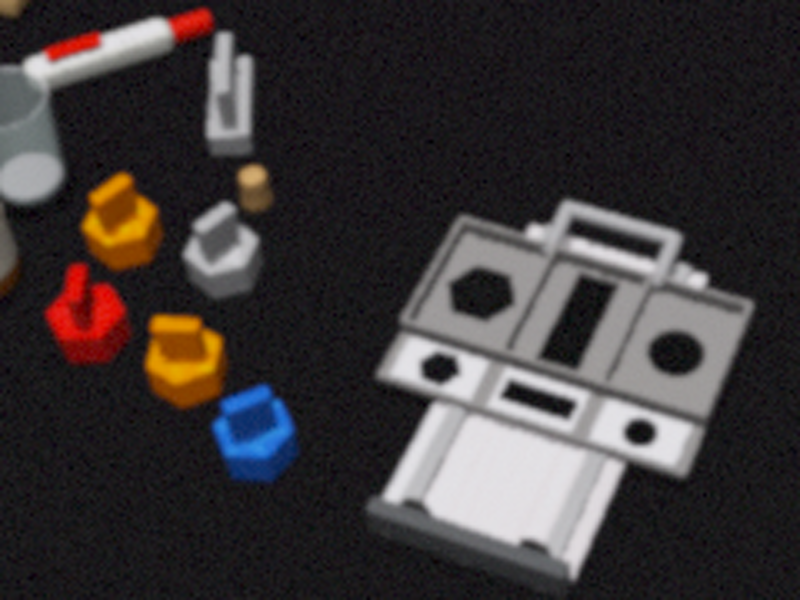

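View pics/c2.png

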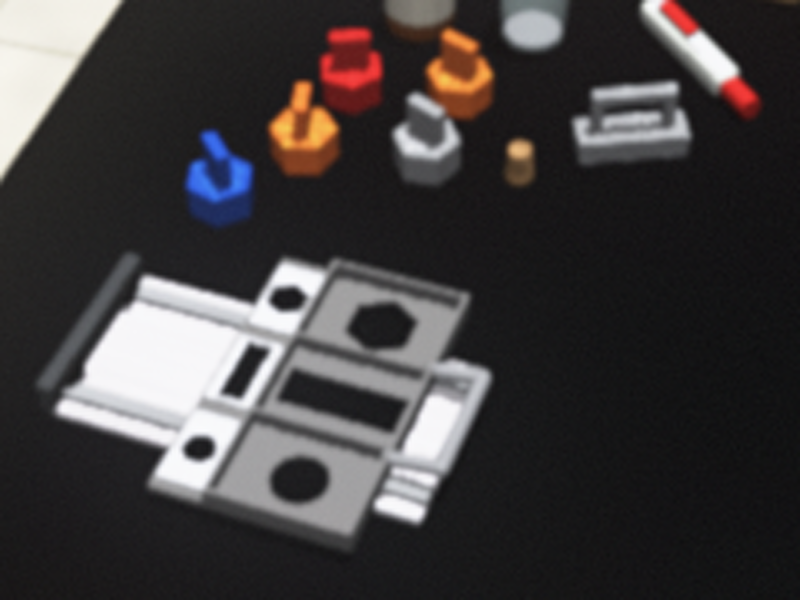

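Run:
```python
from h import *
np.set_printoptions(precision=4,suppress=True)
A=lambda x,y:(145+(x+.5)/10*3-.5,160+(y+.5)/10*3-.5)
B=lambda x,y:(200+(x+.5)/10*3-.5,140+(y+.5)/10*3-.5)
for n,z,a,b in [('bayhex',.018,(482,292),(382,325)),('baybar',.018,(579,321),(343,401)),('bayround',.018,(676,352),(300,480)),
 ('bar top e1',.064,(224,38),(680,87)),('bar top e2',.064,(227,120),(593,96)),('hex e1',.066,(199,238),(409,98)),('hex e2',.066,(233,210),(443,110))]:
    print(n,ray('scene0',*A(*a),z),ray('side0',*B(*b),z))
print(ray('scene0',424,230,.085),ray('side0',318,338,.085))
for c,nm in (('scene0',(375,200)),('side0',(270,310))):
    im=cv2.imread(f'pics/{c}.png')[nm[1]:nm[1]+75,nm[0]:nm[0]+100]
    cv2.imwrite(f'pics/r{c}.png',cv2.resize(im,(400,300),interpolation=cv2.INTER_CUBIC))
cv2.imwrite('pics/r.png',np.hstack([cv2.imread('pics/rscene0.png'),cv2.imread('pics/rside0.png')]))
```

```text
bayhex [ 0.5755 -0.0604  0.018 ] [ 0.5778 -0.064   0.018 ]
baybar [0.58   0.0202 0.018 ] [0.5822 0.0177 0.018 ]
bayround [0.5863 0.0992 0.018 ] [0.5882 0.0969 0.018 ]
bar top e1 [ 0.4152 -0.3469  0.064 ] [ 0.407  -0.3533  0.064 ]
bar top e2 [ 0.5034 -0.3032  0.064 ] [ 0.4741 -0.3216  0.064 ]
hex e1 [ 0.6268 -0.2688  0.066 ] [ 0.62   -0.2739  0.066 ]
hex e2 [ 0.5928 -0.2562  0.066 ] [ 0.5885 -0.2672  0.066 ]
[0.4719 0.2628 0.085 ] [0.4641 0.2618 0.085 ]
```

View pics/r.png

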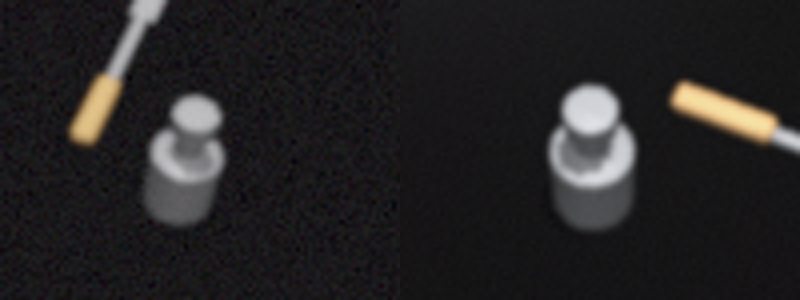

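The crops confirm the grey hex at c1 (222,250), the bar at c1 (229,95) and the round at scene (424,228). Both cameras agree: bay spacing is 160 mm over two bays and tray yaw is about -0.066. I'll go above the bar and look from near.

jog_arm:
  series:
    - [30, 33, -9, 0, 0, 0.01]
    - [80, 88, -24, 0, 0, 0.04]
    - [125, 138, -40, 0, 0, 0.06]
    - [170, 188, -52, 0, 0, 0.08]
    - [208, 230, -64, 0, 0, 0.09]
    - [227, 250, -69, 0, 0, 0.09]
    - [227, 250, -69, 0, 0, 0.09]
    - [227, 250, -69, 0, 0, 0.09]
  jaw: -0.1
  squeeze: 40

```text
clock: 1.15
tcp_pos: [0.4423, -0.3371, 0.1696]
tool_rot: [3.065, 0.689, -0.002]
ft_force: [-0.2, 0.0, -0.4]
grip_width: 0.0482
grasp_force: 0.0
```

Run:
```python
from h import *
np.set_printoptions(precision=4,suppress=True)
s=snap('wrist','w1'); print(env.get_state()['tcp_pos'],env.get_state()['tool_rot'],-np.array(s['R']).T@s['t'])
A=lambda x,y:(145+(x+.5)/10*3-.5,160+(y+.5)/10*3-.5)
print(ray('scene0',*A(253,207),0),ray('scene0',423.75,228,.085),ray('side0',317.25,336.25,.085))
```

```text
[ 0.4418 -0.3379  0.1697] [ 3.0649  0.6864 -0.0018] [ 0.5182 -0.3013  0.3163]
[ 0.534  -0.2763  0.    ] [0.4655 0.261  0.085 ] [0.4668 0.2583 0.085 ]
```

View pics/w1.png

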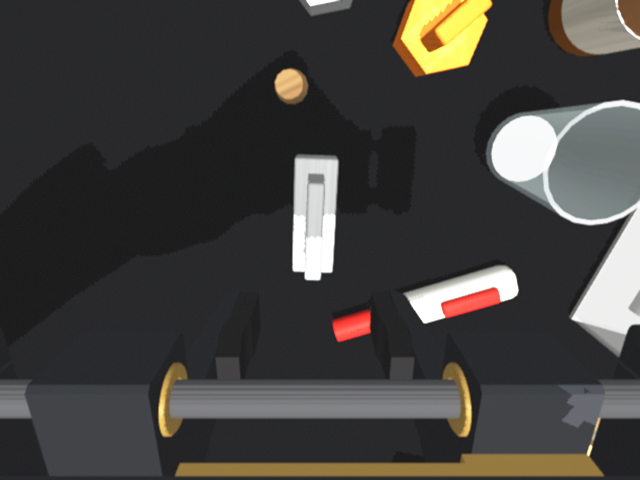

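Wrist view: the bar's handle runs from (316,183) to (313,278), almost along the tool x axis. The pipette filler's red tip is near (335,328).

Run:
```python
from h import *
np.set_printoptions(precision=4,suppress=True)
a=ray('w1',316,182,.064);b=ray('w1',313.5,279,.064);print(a,b,(a+b)/2,np.linalg.norm(a-b),np.arctan2(*(a-b)[1::-1]))
# block corners top z=.024, bottom z=0
print(ray('w1',317,156,.024),ray('w1',313,271,.0))
for p in ((335,328),(345,341),(370,330)): print('tip',ray('w1',*p,.01))
print('stopper',ray('w1',291,86,.028)); st=env.get_state()
r=st['tool_rot'];print(2*np.arctan2(r[1],r[0]))
c=np.array(st['tcp_pos']);y=2*np.arctan2(r[1],r[0]);print('tcp projects',proj('w1',[*c[:2],.064]))
```

```text
[ 0.4755 -0.3226  0.064 ] [ 0.4098 -0.3518  0.064 ] [ 0.4426 -0.3372  0.064 ] 0.07190793507917032 0.4177276947037877
[ 0.4871 -0.3181  0.024 ] [ 0.3894 -0.3607  0.    ]
tip [ 0.3496 -0.4023  0.01  ]
tip [ 0.3409 -0.4172  0.01  ]
tip [ 0.3617 -0.4329  0.01  ]
stopper [ 0.524 -0.28   0.028]
0.44066342791080293
tcp projects [315.1551 234.0528]
```

jog_arm:
  series:
    - [1, 1, -20, 0, 0, -0.02]
    - [1, 1, -65, 0, 0, -0.02]
    - [1, 1, -105, 0, 0, -0.02]
    - [1, 1, -126, 0, 0, -0.02]
    - [1, 1, -130, 0, 0, -0.02]
    - [1, 1, -130, 0, 0, -0.02]

```text
clock: 1.95
tcp_pos: [0.4436, -0.3367, 0.0403]
tool_rot: [3.071, 0.656, 0.0]
ft_force: [-0.2, 0.2, 0.2]
grip_width: 0.0484
grasp_force: 0.0
```

jog_arm:
  series:
    - [0, 0, 0, 0, 0, 0]
    - [0, 0, 0, 0, 0, 0]
    - [0, 0, 0, 0, 0, 0]
    - [0, 0, 0, 0, 0, 0]
  jaw: 1
  squeeze: 45

```text
clock: 2.45
tcp_pos: [0.4443, -0.3357, 0.04]
tool_rot: [3.071, 0.659, 0.001]
ft_force: [1.7, 0.1, -4.2]
grip_width: 0.0115
grasp_force: 45.0
```

jog_arm:
  series:
    - [0, 0, 15, 0, 0, 0]
    - [0, 0, 50, 0, 0, 0]
    - [12, 30, 75, 0, 0, -0.04]
    - [32, 82, 80, 0, 0, -0.12]
    - [54, 138, 80, 0, 0, -0.2]
    - [76, 195, 80, 0, 0, -0.28]
    - [98, 252, 80, 0, 0, -0.36]
    - [118, 303, 80, 0, 0, -0.43]
    - [132, 340, 80, 0, 0, -0.475]
    - [138, 355, 80, 0, 0, -0.484]
    - [138, 355, 80, 0, 0, -0.484]
    - [138, 355, 80, 0, 0, -0.484]

```text
clock: 3.95
tcp_pos: [0.5808, 0.0168, 0.1197]
tool_rot: [3.138, -0.1, -0.003]
ft_force: [-0.0, -0.9, -7.4]
grip_width: 0.0109
grasp_force: 45.0
```

Run:
```python
from h import *
np.set_printoptions(precision=4,suppress=True)
s=snap('wrist','w2'); st=env.get_state();r=st['tool_rot'];print(st['tcp_pos'],st['ft_force'],2*np.arctan(r[1]/r[0]))
snap('side','s2')
b=cv2.imread('pics/side0.png')
a=cv2.imread('pics/s2.png')[180:330,200:360]
cv2.imwrite('pics/v2.png',np.hstack([cv2.resize(cv2.imread('pics/w2.png'),(400,300)),cv2.resize(a,(400,300))]))
```

```text
[0.581  0.0166 0.1197] [-0.4139 -0.3345 -7.3678] -0.06439570325861067
```

View pics/v2.png

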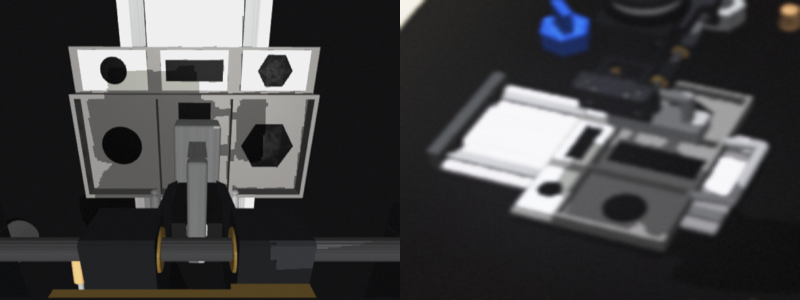

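Wrist view: the bar hangs over the middle bay, well aligned. The round disc is at about (122,145) and the hex mark at (267,145) in the half picture. I'll refine the bay centres from these.

Run:
```python
from h import *
np.set_printoptions(precision=4,suppress=True)
r=ray('w2',122*1.6,145*1.6,.018);h=ray('w2',267*1.6,145*1.6,.018);print(r,h,(r+h)/2,np.linalg.norm(r-h),(r-h)[0]/(r-h)[1])
print('tray inner corners top z.032', [ray('w2',u*1.6,v*1.6,.032) for u,v in ((70,96),(319,96),(86,196),(304,194))])
print('bar handle far/near', ray('w2',196*1.6,142*1.6,.064+.0797), 'block far top corners',ray('w2',176*1.6,122*1.6,.104),ray('w2',219*1.6,122*1.6,.104))
```

```text
[0.5882 0.0987 0.018 ] [ 0.5778 -0.0618  0.018 ] [0.583  0.0185 0.018 ] 0.16087973793457766 0.06491123060205406
tray inner corners top z.032 [array([0.6458, 0.1361, 0.032 ]), array([ 0.6301, -0.1069,  0.032 ]), array([0.535 , 0.1444, 0.032 ]), array([ 0.5215, -0.1012,  0.032 ])]
bar handle far/near [0.626  0.014  0.1437] block far top corners [0.6291 0.0279 0.104 ] [ 0.6272 -0.0022  0.104 ]
```

jog_arm:
  series:
    - [2, 2, -5, 0, 0, 0]
    - [2, 2, -25, 0, 0, 0]
    - [2, 2, -43, 0, 0, 0]
    - [2, 2, -52, 0, 0, 0]
    - [2, 2, -56, 0, 0, 0]
    - [2, 2, -59, 0, 0, 0]
    - [2, 2, -60.5, 0, 0, 0]
    - [2, 2, -61.5, 0, 0, 0]
    - [2, 2, -61.5, 0, 0, 0]

```text
clock: 5.18
tcp_pos: [0.5841, 0.0215, 0.0584]
tool_rot: [3.14, -0.096, 0.0]
ft_force: [-0.6, -0.4, -7.2]
grip_width: 0.0111
grasp_force: 45.0
```

jog_arm:
  series:
    - [0, 0, -1, 0, 0, 0]
    - [0, 0, -1.5, 0, 0, 0]
    - [0, 0, -1.5, 0, 0, 0]

```text
clock: 5.55
tcp_pos: [0.5844, 0.0214, 0.0579]
tool_rot: [-3.14, 0.096, -0.002]
ft_force: [-2.6, 0.2, 5.2]
grip_width: 0.0111
grasp_force: 45.0
```

Seated. I'll open, then rise and go towards the hex.

jog_arm:
  series:
    - [0, 0, 0.5, 0, 0, 0]
    - [0, 0, 0.5, 0, 0, 0]
    - [0, 0, 0.5, 0, 0, 0]
    - [0, 0, 0.5, 0, 0, 0]
  jaw: -0.2

```text
clock: 6.05
tcp_pos: [0.5841, 0.0215, 0.0572]
tool_rot: [3.14, -0.096, 0.0]
ft_force: [-0.9, 0.3, -0.5]
grip_width: 0.0488
grasp_force: 0.0
```

jog_arm:
  series:
    - [0, 0, 15, 0, 0, 0]
    - [0, 0, 55, 0, 0, 0]
    - [0, -30, 95, 0, 0, -0.03]
    - [5, -80, 112, 0, 0, -0.07]
    - [10, -137, 112, 0, 0, -0.12]
    - [15, -193, 112, 0, 0, -0.17]
    - [18, -243, 112, 0, 0, -0.2]
    - [20, -275, 112, 0, 0, -0.2]
    - [20, -287, 112, 0, 0, -0.2]
    - [20, -287, 112, 0, 0, -0.2]
    - [20, -287, 112, 0, 0, -0.2]

```text
clock: 7.42
tcp_pos: [0.6044, -0.2629, 0.1693]
tool_rot: [-3.114, 0.405, 0.0]
ft_force: [0.1, -0.1, 0.7]
grip_width: 0.0526
grasp_force: 0.0
```

Run:
```python
from h import *
np.set_printoptions(precision=4,suppress=True)
s=snap('wrist','w3'); st=env.get_state();r=st['tool_rot'];print(st['tcp_pos'],st['ft_force'],2*np.arctan(r[1]/r[0]))
snap('scene','s3')
```

```text
[ 0.6045 -0.2629  0.1693] [ 0.5467 -0.2143  1.0746] -0.2582663534658995
```

View pics/w3.png

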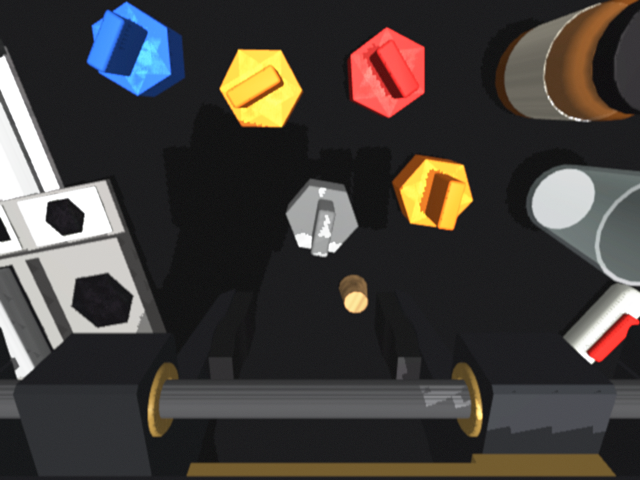

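Wrist view: the grey hex is at (322,217), with its lug top from (325,202) to (320,256). The stopper is at (354,293), and the nearest orange lookalike at (433,192).

Run:
```python
from h import *
np.set_printoptions(precision=4,suppress=True)
a=ray('w3',325,202,.066);b=ray('w3',320,256,.066);m=(a+b)/2;yaw=np.arctan2(*(a-b)[1::-1]);print(a,b,m,np.linalg.norm(a-b),yaw)
print('body ctr', ray('w3',322,217,.026))
X=np.array([np.cos(yaw),np.sin(yaw),0]);Y=np.array([-X[1],X[0],0])
for n,u,v,z in [('stop',353,293,.014),('stopleft',340,290,.014),('orange l',397,195,.03),('orangelug',435,200,.066),('jar base l',497,80,.0),('jar base r',540,122,0),('jar near',640,115,.09),('beaker',640,295,.095),('beakbase',530,195,0)]:
    d=ray('w3',u,v,z)-m; print(n,d@X,d@Y)
print(proj('w3',[*m[:2],.066]),proj('w3',[.6045,-.2629,.066]))
```

```text
[ 0.625  -0.2757  0.066 ] [ 0.5877 -0.2625  0.066 ] [ 0.6063 -0.2691  0.066 ] 0.03962350886981336 -0.34003539776358727
body ctr [ 0.6041 -0.2689  0.026 ]
stop -0.07349875640862766 -0.03479027958494721
stopleft -0.07149294616261037 -0.022929024394478165
orange l 0.02122807712157137 -0.05660615806261603
orangelug 0.027280293207485977 -0.07422647012834738
jar base l 0.11144945942752969 -0.12728165162863217
jar base r 0.08354052313722432 -0.16900609933462485
jar near 0.0908660547415593 -0.173331076017596
beaker -0.01845866237704667 -0.20931006702628766
beakbase 0.024327103862729075 -0.17679036724284966
[322.4394 229.654 ] [314.5116 234.2317]
```

jog_arm:
  series:
    - [0, -3, -20, 0, 0, -0.04]
    - [0, -6, -65, 0, 0, -0.07]
    - [0, -6, -105, 0, 0, -0.07]
    - [0, -6, -126, 0, 0, -0.07]
    - [0, -6, -131, 0, 0, -0.07]
    - [0, -6, -131, 0, 0, -0.07]

```text
clock: 8.28
tcp_pos: [0.6046, -0.2718, 0.0388]
tool_rot: [3.098, -0.518, 0.002]
ft_force: [0.6, 0.8, 0.1]
grip_width: 0.0529
grasp_force: 0.0
```

jog_arm:
  series:
    - [0, 0, 0, 0, 0, 0]
    - [0, 0, 0, 0, 0, 0]
    - [0, 0, 0, 0, 0, 0]
    - [0, 0, 0, 0, 0, 0]
  jaw: 1

```text
clock: 8.78
tcp_pos: [0.6044, -0.2706, 0.0386]
tool_rot: [-3.097, 0.518, -0.001]
ft_force: [0.2, 4.0, 2.5]
grip_width: 0.0148
grasp_force: 1.7
```

jog_arm:
  series:
    - [0, 0, 0, 0, 0, 0]
    - [0, 0, 0, 0, 0, 0]
    - [0, 0, 0, 0, 0, 0]

```text
clock: 9.15
tcp_pos: [0.6045, -0.2702, 0.0385]
tool_rot: [-3.097, 0.516, -0.0]
ft_force: [0.2, 5.0, 5.4]
grip_width: 0.0117
grasp_force: 44.9
```

jog_arm:
  series:
    - [0, 0, 15, 0, 0, 0]
    - [0, 0, 50, 0, 0, 0.0]
    - [-3, 20, 75, 0, 0, 0.04]
    - [-8, 60, 80, 0, 0, 0.1]
    - [-14, 108, 80, 0, 0, 0.16]
    - [-20, 156, 80, 0, 0, 0.22]
    - [-24, 190, 80, 0, 0, 0.26]
    - [-26, 205, 80, 0, 0, 0.265]
    - [-26, 208, 80, 0, 0, 0.265]
    - [-26, 208, 80, 0, 0, 0.265]
    - [-26, 208, 80, 0, 0, 0.265]

```text
clock: 10.52
tcp_pos: [0.5781, -0.0658, 0.1183]
tool_rot: [3.138, -0.108, 0.001]
ft_force: [0.6, -0.7, -4.7]
grip_width: 0.0118
grasp_force: 44.9
```

Run:
```python
from h import *
s=snap('wrist','w4')
```

```text
(no output)
```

View pics/w4.png

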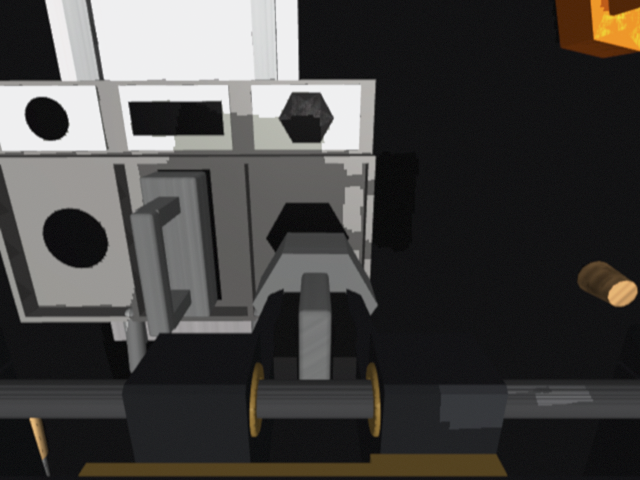

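The bar lies flat inside the middle bay at (175,245). The hex hangs level over its bay with its mark at (307,230).

jog_arm:
  series:
    - [0, 3, -5, 0, 0, 0]
    - [0, 3, -25, 0, 0, 0]
    - [0, 3, -43, 0, 0, 0]
    - [0, 3, -52, 0, 0, 0]
    - [0, 3, -57, 0, 0, 0]
    - [0, 3, -59.5, 0, 0, 0]
    - [0, 3, -61, 0, 0, 0]
    - [0, 3, -62, 0, 0, 0]
    - [0, 3, -62.5, 0, 0, 0]
    - [0, 3, -62.5, 0, 0, 0]

```text
clock: 11.82
tcp_pos: [0.5782, -0.0606, 0.0564]
tool_rot: [3.14, -0.104, 0.001]
ft_force: [-1.0, 0.1, 2.7]
grip_width: 0.0117
grasp_force: 44.9
```

Seated. I'll open, rise and go to the round weight at (0.466, 0.260).

jog_arm:
  series:
    - [0, 0, 0, 0, 0, 0]
    - [0, 0, 0, 0, 0, 0]
    - [0, 0, 0, 0, 0, 0]
    - [0, 0, 0, 0, 0, 0]
  jaw: -0.2

```text
clock: 12.32
tcp_pos: [0.5781, -0.0605, 0.0557]
tool_rot: [3.14, -0.104, 0.0]
ft_force: [0.2, 0.4, 0.0]
grip_width: 0.0494
grasp_force: 0.0
```

jog_arm:
  series:
    - [0, 0, 15, 0, 0, 0]
    - [0, 0, 55, 0, 0, 0]
    - [-8, 23, 95, 0, 0, 0.03]
    - [-22, 65, 125, 0, 0, 0.06]
    - [-40, 115, 125, 0, 0, 0.06]
    - [-58, 167, 125, 0, 0, 0.06]
    - [-76, 219, 125, 0, 0, 0.06]
    - [-94, 271, 125, 0, 0, 0.06]
    - [-107, 306, 125, 0, 0, 0.06]
    - [-112, 321, 125, 0, 0, 0.06]
    - [-112, 321, 125, 0, 0, 0.06]
    - [-112, 321, 125, 0, 0, 0.06]

```text
clock: 13.82
tcp_pos: [0.467, 0.2582, 0.181]
tool_rot: [3.14, -0.015, 0.001]
ft_force: [-0.6, -0.6, 0.2]
grip_width: 0.0524
grasp_force: 0.0
```

Run:
```python
from h import *
s=snap('wrist','w5'); snap('scene','s5'); print(env.get_state()['tcp_pos'])
g=cv2.cvtColor(cv2.imread('pics/w5.png')[:330],cv2.COLOR_BGR2GRAY)
a=cv2.imread('pics/w5.png')
c=cv2.imread('pics/s5.png')[190:340,230:390]
cv2.imwrite('pics/v5.png',np.hstack([cv2.resize(a,(400,300)),cv2.resize(c,(400,300))]))
```

```text
[0.46689896 0.25837368 0.18091542]
```

View pics/v5.png

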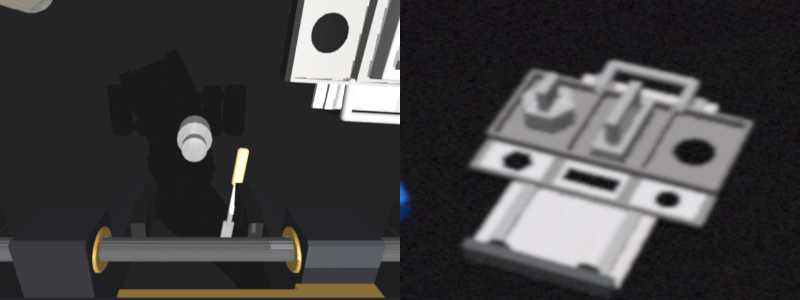

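The knob is at w5 (310,238), and the hex and bar both sit in their bays. The picture allowance is now used up, so from here I go by the numbers.

Run:
```python
from h import *
np.set_printoptions(precision=4,suppress=True)
print(ray('w5',310,238,.085), ray('w5',312,204,.045), proj('w5',[.467,.2584,.085]))
a=cv2.imread('pics/w5.png'); g=cv2.cvtColor(a,cv2.COLOR_BGR2GRAY)
m=(g[170:270,270:350]>110).astype('uint8'); n,l,st,c=cv2.connectedComponentsWithStats(m); i=1+st[1:,4].argmax(); print(st[i],c[i]+[270,170])
for v in range(180,265,6):
    u=np.where(l[v-170]==i)[0]+270; print(v,u.min() if len(u) else '',u.max() if len(u) else '')
```

```text
[0.4669 0.2609 0.085 ] [0.4808 0.2596 0.045 ] [313.7259 237.8128]
[  13   16   57   73 2953] [311.0555 222.6207]
180  
186 308 315
192 301 326
198 297 327
204 290 332
210 286 336
216 284 338
222 283 339
228 284 338
234 286 336
240 290 331
246 292 329
252 295 325
258 306 316
264
```

jog_arm:
  series:
    - [0, 2, -20, 0, 0, 0]
    - [0, 2, -62, 0, 0, 0]
    - [0, 2, -100, 0, 0, 0]
    - [0, 2, -120, 0, 0, 0]
    - [0, 2, -125, 0, 0, 0]
    - [0, 2, -125, 0, 0, 0]

```text
clock: 14.68
tcp_pos: [0.4665, 0.2618, 0.056]
tool_rot: [3.141, -0.012, 0.001]
ft_force: [0.1, -0.5, -0.3]
grip_width: 0.0527
grasp_force: 0.0
```

jog_arm:
  series:
    - [0, 0, 0, 0, 0, 0]
    - [0, 0, 0, 0, 0, 0]
    - [0, 0, 0, 0, 0, 0]
    - [0, 0, 0, 0, 0, 0]
    - [0, 0, 0, 0, 0, 0]
  jaw: 1

```text
clock: 15.3
tcp_pos: [0.4663, 0.262, 0.0563]
tool_rot: [3.141, -0.011, 0.001]
ft_force: [-0.0, -1.7, 5.5]
grip_width: 0.0258
grasp_force: 45.0
```

jog_arm:
  series:
    - [0, 0, 15, 0, 0, 0]
    - [0, 0, 50, 0, 0, 0]
    - [9, -12, 75, 0, 0, 0]
    - [30, -40, 80, 0, 0, 0]
    - [58, -78, 80, 0, 0, 0]
    - [86, -115, 80, 0, 0, 0]
    - [108, -144, 80, 0, 0, 0]
    - [119, -159, 80, 0, 0, 0]
    - [122, -163, 80, 0, 0, 0]
    - [122, -163, 80, 0, 0, 0]
    - [122, -163, 80, 0, 0, 0]

```text
clock: 16.68
tcp_pos: [0.5868, 0.1017, 0.1356]
tool_rot: [-3.14, 0.005, 0.002]
ft_force: [-1.0, -0.5, -4.9]
grip_width: 0.0259
grasp_force: 45.0
```

Run:
```python
from h import *
np.set_printoptions(precision=4,suppress=True)
s=snap('wrist','w6'); print(env.get_state()['tcp_pos'],env.get_state()['ft_force'],env.get_state()['moment'])
print(proj(s,[.588,.0985,.018]))
```

```text
[0.587  0.1014 0.1356] [-0.2873  0.4388 -4.988 ] [ 0.0701  0.053  -0.0342]
[318.7333 226.3908]
```

jog_arm:
  series:
    - [1, -2, -5, 0, 0, 0]
    - [1, -2, -25, 0, 0, 0]
    - [1, -2, -43, 0, 0, 0]
    - [1, -2, -52, 0, 0, 0]
    - [1, -2, -57, 0, 0, 0]
    - [1, -2, -59.5, 0, 0, 0]
    - [1, -2, -61, 0, 0, 0]
    - [1, -2, -61.5, 0, 0, 0]
    - [1, -2, -62, 0, 0, 0]
    - [1, -2, -62, 0, 0, 0]

```text
clock: 17.98
tcp_pos: [0.5895, 0.0974, 0.0744]
tool_rot: [-3.142, 0.01, -0.002]
ft_force: [-0.7, -1.1, -1.4]
grip_width: 0.026
grasp_force: 45.0
```

jog_arm:
  series:
    - [0, 0, -0.7, 0, 0, 0]
    - [0, 0, -0.7, 0, 0, 0]

```text
clock: 18.23
tcp_pos: [0.5897, 0.0973, 0.0742]
tool_rot: [-3.142, 0.01, -0.003]
ft_force: [-3.0, -0.3, 5.8]
grip_width: 0.026
grasp_force: 44.9
```

jog_arm:
  series:
    - [0, 0, 0, 0, 0, 0]
    - [0, 0, 0, 0, 0, 0]
    - [0, 0, 0, 0, 0, 0]
    - [0, 0, 0, 0, 0, 0]
  jaw: -0.2

```text
clock: 18.73
tcp_pos: [0.589, 0.0976, 0.073]
tool_rot: [-3.142, 0.01, -0.0]
ft_force: [-1.2, -0.2, -0.3]
grip_width: 0.0525
grasp_force: 0.0
```

jog_arm:
  series:
    - [0, 0, 15, 0, 0, 0]
    - [0, 0, 50, 0, 0, 0]
    - [-10, -5, 85, 0, 0, 0]
    - [-50, -20, 100, 0, 0, 0]
    - [-100, -40, 100, 0, 0, 0]
    - [-145, -60, 100, 0, 0, 0]
    - [-167, -71, 100, 0, 0, 0]
    - [-170, -73, 100, 0, 0, 0]
    - [-170, -73, 100, 0, 0, 0]
    - [-170, -73, 100, 0, 0, 0]

```text
clock: 19.98
tcp_pos: [0.4207, 0.0252, 0.1732]
tool_rot: [-3.141, 0.008, -0.003]
ft_force: [-0.2, -0.9, -0.6]
grip_width: 0.053
grasp_force: 0.0
```

Run:
```python
from h import *
np.set_printoptions(precision=4,suppress=True)
s=snap('wrist','w7');s=snap('side','s7');s=snap('scene','s7c'); st=env.get_state();print(st['tcp_pos'],st['tool_rot'],st['ft_force'])
# round knob check: expected top projections when flat at bay
for c in ('s7','s7c','w7'):
    im=cv2.imread(f'pics/{c}.png'); g=cv2.cvtColor(im,cv2.COLOR_BGR2GRAY)
    p=proj(c,[.5895,.0975,.103]);q=proj(c,[.5895,.0975,.063]);print(c,p,q)
    if c!='w7':
        u,v=p.astype(int); print(g[v-10:v+16:2,u-14:u+16:2])
```

```text
[0.4197 0.0249 0.1729] [-3.1415  0.0086 -0.0009] [-0.5026 -0.4901  0.0339]
s7 [286.9049 260.6513] [287.9413 271.7812]
[[ 35  34  55 213 242 158 158 188  96  77 104 191 207 206 204]
 [ 35  34 130 243 206 127 194 172 104  91 102 135 157 170 193]
 [ 35  72 229 237 137 149 192 194 183 170 143 135 120 119 125]
 [ 39 166 245 192  88 109 157 199 208 206 201 196 173 145 136]
 [104 237 231 121 107 170 203 211 211 212 200 158 174 191 192]
 [225 243 171  89 147 199 212 213 211 214 210 129  93 110 129]
 [201 196 139 130 158 177 211 216 218 215 190 100  81  82  84]
 [162 130  81  95 113 111 161 198 199 174 114 100 102  89  81]
 [169  93  90  82  82 106  89 102 103  90  95 172 170 136 109]
 [131  99 154 146 161 162  93  86  87  85 119 196 196 160 157]
 [ 85 140 163 166 180 133 106  84  89  86 110 190 203 136 109]
 [104 161 164 165 173 122 121 110 107 111 147 203 203 123  71]
 [142 164 162 157 154 148 130 134 149 178 205 213 176 119 138]]
s7c [347.9867 244.7138] [347.2488 255.0355]
[[ 33  13  18  10  24  86 134 111  44  17  24  16   9   9  11]
 [137 101  74  45  47 148 176 113  21  12  17  10  15  15   4]
 [158 153 150 140 133 177 164  92  57  32  20  12  15  17   5]
 [143 150 155 155 165 180 161 154 150 115  50  23   2  24  17]
 [ 83  94 116 144 165 185 185 186 185 179 148 111  48  16  16]
 [115  92  98 137 157 187 190 188 189 188 178 154  62  22  19]
 [150 146 143 118 105 169 192 192 192 187 172 155  85  60  35]
 [155 155 145 105 126 113 161 183 183 156 100  90 106 115 120]
 [155 152 123 136 165 107  95 113 110  92 113 102  79  75  86]
 [154 145 105 168 178 124  93  96  90 103 162 164 140 130 101]
 [153 120 123 176 180 128  92  96  92 115 151 173 159 154 152]
 [145 107 148 166 184 157 126 125 119 125 137 170 156 156 154]
 [130 126 146 138 184 184 155 142 134 134 165 148 153 155 153]]
w7 [159.5052 -80.4731] [186.6628 -47.3809]
```

The round weight stands where expected in both views (bright knob disc at side (287,260) and scene (348,245)). Next: shut the fingers and come down behind the handle, which I put at (0.487, 0.024).

jog_arm:
  series:
    - [10, 1, -20, 0, 0, -0.03]
    - [22, 2, -65, 0, 0, -0.06]
    - [24, 2, -110, 0, 0, -0.06]
    - [24, 2, -140, 0, 0, -0.06]
    - [24, 2, -150, 0, 0, -0.06]
    - [24, 2, -151, 0, 0, -0.06]
    - [24, 2, -151, 0, 0, -0.06]
  jaw: 1

```text
clock: 21.0
tcp_pos: [0.4476, 0.027, 0.0249]
tool_rot: [3.139, -0.095, -0.013]
ft_force: [1.6, -0.3, -0.1]
grip_width: 0.0001
grasp_force: 0.0
```

jog_arm:
  series:
    - [5, -0.3, 0, 0, 0, 0]
    - [12, -0.8, 0, 0, 0, 0]
    - [20, -1.3, 0, 0, 0, 0]
    - [27, -1.8, 0, 0, 0, 0]
    - [34, -2.2, 0, 0, 0, 0]
    - [41, -2.7, 0, 0, 0, 0]

```text
clock: 21.75
tcp_pos: [0.488, 0.0242, 0.0255]
tool_rot: [3.139, -0.104, -0.014]
ft_force: [-3.4, 0.1, 1.5]
grip_width: 0.0003
grasp_force: 1.4
```

It is pushing at about 3 N, as expected. I'll continue.

jog_arm:
  series:
    - [9, -0.6, 0, 0, 0, 0]
    - [19, -1.3, 0, 0, 0, 0]
    - [29, -1.9, 0, 0, 0, 0]
    - [39, -2.6, 0, 0, 0, 0]
    - [49, -3.2, 0, 0, 0, 0]
    - [59, -3.9, 0, 0, 0, 0]
    - [68, -4.5, 0, 0, 0, 0]
    - [76, -5, 0, 0, 0, 0]
    - [83, -5.5, 0, 0, 0, 0]
    - [88, -5.8, 0, 0, 0, 0]
    - [91, -6, 0, 0, 0, 0]
    - [93, -6.1, 0, 0, 0, 0]

```text
clock: 23.25
tcp_pos: [0.5673, 0.019, 0.0248]
tool_rot: [-3.135, 0.106, 0.055]
ft_force: [-30.0, 2.3, 27.0]
grip_width: 0.0003
grasp_force: 15.5
```

jog_arm:
  series:
    - [2, -0.1, 0, 0, 0, 0]
    - [4, -0.3, 0, 0, 0, 0]
    - [6, -0.4, 0, 0, 0, 0]
    - [7, -0.5, 0, 0, 0, 0]
    - [8, -0.5, 0, 0, 0, 0]

```text
clock: 23.88
tcp_pos: [0.5674, 0.019, 0.0248]
tool_rot: [-3.131, 0.107, 0.078]
ft_force: [-43.4, 3.7, 38.4]
grip_width: 0.0006
grasp_force: 22.6
```

It stopped at x=0.567 with a rising force. I'll back off and measure where the tray is.

jog_arm:
  series:
    - [-6, 0.4, 0, 0, 0, 0]
    - [-14, 1, 0, 0, 0, 0]
    - [-24, 1.6, 0, 0, 0, 0]
    - [-34, 2.2, 0, 0, 0, 0]
    - [-34, 2.2, 0, 0, 0, 0]

```text
clock: 24.5
tcp_pos: [0.5557, 0.0194, 0.0256]
tool_rot: [3.139, -0.105, -0.011]
ft_force: [-0.8, 0.7, -0.3]
grip_width: 0.0005
grasp_force: 0.0
```

Run:
```python
from h import *
np.set_printoptions(precision=4,suppress=True)
w=snap('wrist','w8');s=snap('side','s8');c=snap('scene','s8c'); st=env.get_state();print(st['tcp_pos'],st['tool_rot'],st['ft_force'])
# best tray travel: template match of label-plate patch (far lip) from initial scene to now
for n0,n1,cc in (('scene0','s8c',A) if 0 else ('scene0','s8c',0),('side0','s8',0)):
    a=cv2.imread(f'pics/{n0}.png');b=cv2.imread(f'pics/{n1}.png')
    X=np.array([.998,-.066,0]);Y=np.array([.066,.998,0]);o=np.array([.582,.018,.018])
    P=[o+X*x+Y*y+[0,0,.014] for x,y in((.058,-.12),(.058,.12),(.09,.12),(.09,-.12))]
    best=[]
    src=np.float32([proj(n0,p) for p in P])
    dst0=np.float32([[0,0],[240,0],[240,32],[0,32]])
    t=cv2.warpPerspective(a,cv2.getPerspectiveTransform(src,dst0),(240,32)).astype(float)
    for d in np.arange(0,.1301,.001):
        q=np.float32([proj(n1,p+X*d) for p in P]); i=cv2.warpPerspective(b,cv2.getPerspectiveTransform(q,dst0),(240,32)).astype(float)
        best.append((np.median(np.abs(i-t)),d))
    print(n1,sorted(best)[:4])
```

```text
[0.5564 0.0195 0.0256] [ 3.1388 -0.1039 -0.0098] [-0.4481  0.4931 -1.214 ]
s8c [(np.float64(4.0), np.float64(0.094)), (np.float64(5.0), np.float64(0.095)), (np.float64(7.0), np.float64(0.096)), (np.float64(9.0), np.float64(0.093))]
s8 [(np.float64(4.0), np.float64(0.094)), (np.float64(4.0), np.float64(0.095)), (np.float64(4.0), np.float64(0.096)), (np.float64(6.0), np.float64(0.093))]
```

Run:
```python
from h import *
np.set_printoptions(precision=4,suppress=True,linewidth=220)
X=np.array([.998,-.066,0]);Y=np.array([.066,.998,0]);o=np.array([.582,.018,0])
for n in ('scene0','s8c','s8'):
    g=cv2.cvtColor(cv2.imread(f'pics/{n}.png'),cv2.COLOR_BGR2GRAY).astype('uint8')
    print(n)
    for y in (-.06,-.04,-.02,0,.02,.04,.06):
        row=[]
        for x in np.arange(.05,.25,.006):
            u,v=proj(n,o+X*x+Y*y+[0,0,.02]); row.append(int(cv2.getRectSubPix(g,(1,1),(float(u),float(v)))[0,0]))
        print(y,row)
print(env.get_state()['joints'])
```

```text
scene0
-0.06 [110, 103, 208, 225, 220, 206, 222, 225, 189, 126, 188, 217, 219, 219, 220, 218, 219, 219, 221, 220, 222, 220, 219, 219, 213, 138, 102, 75, 42, 39, 22, 20, 22, 18]
-0.04 [107, 95, 146, 153, 156, 157, 156, 157, 151, 120, 165, 206, 210, 209, 209, 210, 211, 207, 204, 202, 204, 206, 209, 197, 99, 91, 100, 71, 45, 38, 21, 23, 25, 22]
-0.02 [108, 107, 208, 170, 44, 21, 93, 214, 190, 128, 188, 224, 224, 223, 223, 223, 222, 223, 224, 222, 224, 223, 224, 224, 218, 138, 103, 71, 46, 35, 25, 27, 16, 24]
0 [106, 114, 210, 176, 39, 23, 89, 210, 187, 123, 196, 225, 225, 224, 225, 226, 225, 224, 225, 224, 225, 224, 223, 223, 221, 145, 102, 70, 45, 40, 21, 20, 27, 27]
0.02 [107, 112, 209, 172, 39, 21, 96, 212, 187, 126, 187, 224, 225, 224, 224, 225, 225, 224, 224, 225, 223, 223, 224, 224, 221, 143, 103, 73, 46, 41, 24, 21, 21, 21]
0.04 [110, 84, 145, 157, 157, 157, 156, 154, 152, 123, 192, 224, 225, 226, 225, 225, 225, 225, 225, 223, 224, 224, 225, 206, 85, 93, 102, 70, 45, 37, 22, 22, 25, 20]
0.06 [105, 112, 209, 225, 226, 225, 225, 225, 193, 127, 177, 186, 187, 186, 188, 187, 188, 189
[... 1704 characters left out ...]
34]
0 [53, 105, 186, 185, 180, 183, 183, 187, 180, 180, 185, 180, 181, 185, 203, 205, 202, 162, 177, 218, 59, 26, 54, 223, 227, 78, 46, 86, 92, 56, 31, 32, 32, 33]
0.02 [82, 100, 107, 108, 111, 102, 102, 112, 110, 115, 107, 94, 120, 204, 217, 216, 212, 151, 183, 223, 62, 28, 59, 231, 233, 75, 45, 87, 91, 56, 32, 32, 33, 32]
0.04 [81, 69, 69, 82, 78, 82, 76, 82, 178, 202, 129, 80, 85, 85, 92, 109, 84, 68, 139, 165, 164, 166, 165, 166, 151, 55, 43, 84, 91, 53, 32, 32, 32, 32]
0.06 [118, 149, 163, 162, 163, 148, 86, 80, 124, 210, 223, 182, 152, 154, 175, 163, 150, 83, 180, 247, 249, 249, 248, 249, 230, 98, 46, 86, 93, 55, 31, 33, 32, 33]
[-0.3389  0.9865  0.3888  1.9133 -0.8704  0.4262 -0.9276]
```

Run:
```python
from h import *
X=np.array([.998,-.066,0]);Y=np.array([.066,.998,0]);o=np.array([.582,.018,0])
for n in ('side0','s8'):
    g=cv2.cvtColor(cv2.imread(f'pics/{n}.png'),cv2.COLOR_BGR2GRAY)
    for y in (-.06,-.04,0,.04):
        print(n,y,[int(cv2.getRectSubPix(g,(1,1),tuple(map(float,proj(n,o+X*x+Y*y+[0,0,.02]))))[0,0]) for x in np.arange(.17,.235,.003)])
# weights in bays: expected tops, patch brightness centroid
d=.0945
for nm,p in (('round',[.5895,.0975,.103]),('hex',[.578,-.061,.084]),('bar',[.583,.02,.082])):
    for a,b in (('s7','s8'),('s7c','s8c')):
        q0=proj(a,p);I=cv2.imread(f'pics/{a}.png');J=cv2.imread(f'pics/{b}.png');q1=proj(b,np.array(p)+X*d)
        t=cv2.getRectSubPix(I,(22,22),tuple(map(float,q0)));w=cv2.getRectSubPix(J,(50,50),tuple(map(float,q1)))
        r=cv2.matchTemplate(w,t,cv2.TM_CCOEFF_NORMED);_,m,_,l=cv2.minMaxLoc(r);print(nm,b,round(m,2),'shift px',l[0]-14,l[1]-14)
```

```text
side0 -0.06 [242, 241, 239, 239, 242, 240, 240, 239, 225, 163, 79, 38, 45, 63, 83, 92, 91, 79, 54, 37, 35, 34]
side0 -0.04 [169, 167, 172, 168, 168, 175, 179, 154, 90, 44, 34, 39, 47, 66, 84, 92, 91, 78, 55, 38, 35, 34]
side0 0 [247, 247, 247, 246, 247, 247, 247, 246, 233, 175, 88, 48, 49, 67, 87, 95, 93, 81, 58, 40, 35, 34]
side0 0.04 [246, 246, 246, 246, 246, 246, 245, 238, 184, 92, 39, 36, 46, 63, 85, 93, 93, 77, 53, 37, 33, 33]
s8 -0.06 [249, 247, 247, 249, 249, 249, 249, 248, 231, 159, 74, 36, 43, 63, 82, 93, 91, 80, 54, 36, 32, 31]
s8 -0.04 [167, 163, 166, 168, 167, 166, 169, 166, 149, 110, 60, 38, 44, 63, 83, 91, 89, 77, 55, 37, 32, 31]
s8 0 [59, 28, 26, 27, 54, 138, 223, 245, 227, 160, 78, 44, 46, 67, 86, 93, 92, 80, 56, 37, 31, 31]
s8 0.04 [164, 165, 166, 166, 165, 167, 166, 163, 151, 110, 55, 37, 43, 63, 84, 92, 91, 77, 53, 35, 32, 31]
round s8 0.72 shift px 2 1
round s8c 0.6 shift px 10 5
hex s8 0.98 shift px 0 0
hex s8c 0.97 shift px 0 -1
bar s8 0.91 shift px 1 0
bar s8c 0.76 shift px 1 -2
```

From the robot side no rail shows between the lip and the stop, so the tray is home; it had started about 25 mm in. I'll retreat and recheck the round weight, which the gripper was partly hiding.

jog_arm:
  series:
    - [-15, 1, 0, 0, 0, 0]
    - [-50, 3, 0, 0, 0, 0]
    - [-90, 5, 15, 0, 0, 0]
    - [-120, 5, 60, 0, 0, 0]
    - [-130, 5, 110, 0, 0, 0]
    - [-130, 5, 140, 0, 0, 0]
    - [-130, 5, 145, 0, 0, 0]
    - [-130, 5, 145, 0, 0, 0]

```text
clock: 25.65
tcp_pos: [0.4258, 0.0249, 0.1702]
tool_rot: [3.139, -0.103, -0.011]
ft_force: [1.0, 0.1, -0.1]
grip_width: 0.0005
grasp_force: 0.0
```

Run:
```python
from h import *
snap('side','s9');snap('scene','s9c')
X=np.array([.998,-.066,0])
d=.0945
for nm,p in (('round',[.5895,.0975,.103]),('hex',[.578,-.061,.084]),('bar',[.583,.02,.082])):
    for a,b in (('s7','s9'),('s7c','s9c')):
        q0=proj(a,p);I=cv2.imread(f'pics/{a}.png');J=cv2.imread(f'pics/{b}.png');q1=proj(b,np.array(p)+X*d)
        t=cv2.getRectSubPix(I,(22,22),tuple(map(float,q0)));w=cv2.getRectSubPix(J,(50,50),tuple(map(float,q1)))
        r=cv2.matchTemplate(w,t,cv2.TM_CCOEFF_NORMED);_,m,_,l=cv2.minMaxLoc(r);print(nm,b,round(m,2),'shift px',l[0]-14,l[1]-14)
        if nm=='round': print(cv2.cvtColor(w,cv2.COLOR_BGR2GRAY)[13:39:2,9:41:2])
```

```text
round s9 0.72 shift px 2 1
[[243 226  76  28  28  99 232 203 155 128  78  74 168 196 188 170]
 [242 129  29  28  51 198 227 152 189 142  80  77 147 197 204 207]
 [184  45  29  36 144 233 170 169 205 150 105  98 119 139 157 180]
 [ 79  28  27  97 234 205 122 183 206 195 183 156 157 136 127 123]
 [ 34  25  48 197 232 147 161 200 207 210 205 180 189 189 181 158]
 [136  86 138 238 180 149 209 211 212 212 209 140 117 142 170 185]
 [198 206 234 219 125 157 210 215 216 214 199 113  82  86  93 111]
 [160 172 191 150 118 126 180 203 208 194 146  84  88  85  81  82]
 [200 171 142  81  75  76 100 124 131 110  87 126 148 125 112  92]
 [245 200 104  82 112 121  98  85  88  83  86 170 197 175 157 147]
 [239 150  78 132 167 171 118  89  87  84  83 156 204 186 137 148]
 [194  88 110 158 174 156 118 106  96  97 108 159 207 177  85  86]
 [120  90 149 162 167 170 129 125 130 141 166 206 204 142 108  92]]
round s9c 0.53 shift px 10 6
[[209 196 175 169 157 161 178 174 149 172 187 182 214 222 200  84]
 [222 223 221 217 195 166 182 156 135 174 184 191 222 218 153  35]
 [180 195 213 219 212 184 178 132 137 180 177 209 222 203  83  22]
 [ 96 110 140 168 176 179 167 147 173 183 186 220 220 171  39  22]
 [ 98  89  83 114 143 166 179 185 188 187 202 221 211 112  27  25]
 [146 148 136 136 120 173 189 190 188 189 192 198 176  62  26  32]
 [147 157 155 132 108 178 190 190 189 191 184 135 126 123 105  74]
 [151 156 153 109 129 151 188 193 193 188 165  96  82  86 105 117]
 [156 155 136 109 159 112 142 170 166 146 115 145 128 101  84  82]
 [157 153 113 153 177 136  96 101 100  92 129 171 159 152 141 133]
 [155 137 121 174 181 140  97  93  90  98 135 172 166 156 157 156]
 [150 112 140 171 182 146 113 103 104 110 124 160 169 155 156 156]
 [135 102 147 154 186 180 145 137 133 129 134 163 156 157 155 157]]
hex s9 0.98 shift px 0 0
hex s9c 0.97 shift px 0 -1
bar s9 0.92 shift px 1 0
bar s9c 0.74 shift px 1 -2
```

The round knob and body stand upright at the predicted place in both views (only the background behind them has changed). All three weights are in and the tray is home, so I'm handing in.

```bash
python3 -c "
from cell import env
print(env.job_done())"
```

```text
the job is handed in; nothing more can be done
None
```

The job is handed in: all three weights are set down in their own bays and the tray is against its stop, though pushing it home briefly reached about 43 N at the fingers (arm/gripper-body limit 40 N, wrist limit 120 N).

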